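Point out the reversed housing and call for help

ROBOT

A 6-joint arm with a two-finger parallel gripper is mounted at the origin on a cart in front of the work surface, level with it; the furniture and walls round the work are solid. World frame = base frame: x ahead of the robot, y to its left, z up, the work surface at z = 0. Lengths are in mm, angles in rad, forces in N, time in s.
With the tool pointing down it reaches from about 375 to 975 mm from the base axis. Payload 3.8 kg.
Tool frame: the origin (TCP) lies at the very end of the fingers, on their centre line; the grasp point (between the pads) lies 19 mm behind it; z points along the fingers, x is the direction in which the jaws open and shut, and the axes are right-handed (so a half turn about z gives the same grasp; the last joint's range is limited). The gripper opens to 85 mm and grips with 20 to 120 N. Pads are 22 mm wide; open, the fingers measure 114 mm over their backs; the gripper's body (76 mm by 85 mm) begins 54 mm behind the grasp point. The pads swing forward as they close: fully open they stand 13 mm farther back than shut.
Start: joints at [-0.037, 0.264, 1.604, -0, 1.274, -0.037], TCP at [674.995, -0.002, 231.28] pointing down, gripper open.
Joint ranges: [-2.63, 2.63], [-0.94, 2.18], [0.31, 2.57], [-1.31, 4.45], [0, 2.66], [-2.55, 2.55]. Speed limits (rad/s): [2.57, 2.57, 3.14, 3.14, 3.14, 3.14].

INTERFACE

Orientations are given as a unit quaternion [x, y, z, w].
In Python, from workcell import get_obs, capture, camera_params, finish_job gives the robot as it stands.
- The arm moves only by the tool servo_tool, never from a script. Its argument "rows" is a list of rows, each a list of 7 numbers: the shift along the tool's x, y, z normalised to -1 to 1, where 1 is 0.5 m, then the turn, a rotation vector about the tool's x, y, z normalised to -1 to 1, where 1 is 180 degrees, then the opening, from 0 (shut) to 1 (fully open). A call has 1 to 8 rows; each row is the pose to reach, as a shift and turn from the pose measured when the call began, along the tool's axes at that moment, turning the shorter way round; what a row does not reach only later rows make up. A row lasts 1/8 s, in which the tool goes at most 62.5 mm and 10.7 degrees, less where a joint would pass 70% of its speed; a pose out of reach is approached as far as the arm can. A call with a number of a shift or a turn outside -1 to 1 is refused whole. A call with a gripper value outside its range is refused whole. The fingers move at their own pace and stop on an object; "grip_force" is the grip in N (left out, the last holds). Time passes only in rows, so rows that repeat a pose let the fingers close. It gives the time, the measured TCP pose, the force and the opening at its end, in the units of the state.
- get_obs(): the state, without advancing time (a new reading comes with each control period).
- capture(name): name is "scene" or "side" or "wrist"; returns the picture (400x640x3 uint8, red, green, blue); there is no depth.
- camera_params(name): a dict with "fx", "fy", "cx", "cy" (pixels), "world_from_camera" (4x4, takes a point from camera to world coordinates); the wrist camera has in their place "tool_from_camera" (4x4, takes a point from camera to tool coordinates, whose origin is the TCP and whose axes are the tool frame's). Camera axes: x right, y up, looking along -z (the intrinsics and any distortion apply to the point x, -y, -z); pixel columns grow to the right and rows downward; lengths in mm; the calibration is good to about 2 mm. A picture is of the moment at which its call begins: read the wrist's pose just before it. camera_params takes no time and is no camera call.
- finish_job(): hands the job in, once; it reports no verdict.
The state is a dict: "clock": time; "joints": joint angles; "dq": joint speeds; "joint_torque": joint torques, N m; "eef_pos": TCP position; "eef_rot": TCP orientation; "ft_force": force on the tool from outside, world axes, zero at the start; "torque": the same for the moment, N m; "opening": finger opening in mm.
Only numpy, scipy, OpenCV 4.12 (cv2) and the standard library are available. Lean on these libraries where they do the work, as an engineer would, in place of code of your own. Each camera call takes 0.05 s, during which the arm holds its last target. There are 200 camera calls.

TASK

One white housing in the front row before the robot was set down the wrong way round, with its display window at the robot's end instead of the far end. Point it out: bring the fingertips a few centimetres above the middle of its window, touching no housing and not dipping low over the windows of the other housings, and stay there for a good two seconds. Then press the larger button of the grey call box fully down and let it spring back, leave the smaller button alone, and pick up or shift nothing else.

Things in the scene. Friction and masses are not known exactly. Their poses are not given: they have to be found in the camera images.
- housing_a: loose white plastic instrument housing, 197 x 130 x 45 mm, flat on the bench, one of the three rightly placed housings of the front row: its window end faces away from the robot (+x roughly along world +x). Origin: centre of the underside; z up, x along the 197 mm length towards the window end. Which place in the front row it has is drawn anew each time.
- housing_a_window (a point): centre of the rectangular display window (about 83 x 100 mm) in the lid of housing_a, at the level of the lid's top, 45 mm above the bench; 48 mm from the housing's centre towards its window end. Axes as the housing's.
- housing_b: loose white plastic instrument housing, 197 x 130 x 45 mm, flat on the bench, one of the three rightly placed housings of the front row: its window end faces away from the robot (+x roughly along world +x). Origin: centre of the underside; z up, x along the 197 mm length towards the window end. Which place in the front row it has is drawn anew each time.
- housing_b_window (a point): centre of the rectangular display window (about 83 x 100 mm) in the lid of housing_b, at the level of the lid's top, 45 mm above the bench; 48 mm from the housing's centre towards its window end. Axes as the housing's.
- housing_c: loose white plastic instrument housing, 197 x 130 x 45 mm, flat on the bench, one of the three rightly placed housings of the front row: its window end faces away from the robot (+x roughly along world +x). Origin: centre of the underside; z up, x along the 197 mm length towards the window end. Which place in the front row it has is drawn anew each time.
- housing_c_window (a point): centre of the rectangular display window (about 83 x 100 mm) in the lid of housing_c, at the level of the lid's top, 45 mm above the bench; 48 mm from the housing's centre towards its window end. Axes as the housing's.
- housing_turned: loose white plastic instrument housing, 197 x 130 x 45 mm, flat on the bench, the housing that was set down the wrong way round: its window end faces the robot (the housing's +x points roughly to world -x). Origin: centre of the underside; z up, x along the 197 mm length towards the window end. Which place in the front row it has is drawn anew each time.
- housing_turned_window (a point): centre of the rectangular display window (about 83 x 100 mm) in the lid of housing_turned, at the level of the lid's top, 45 mm above the bench; 48 mm from the housing's centre towards its window end. Axes as the housing's.
- call_box: grey call box fixed to the bench right of the housings, 150 x 80 mm, 45 mm high, with two black push buttons side by side along its length. Origin: centre of the underside; x along the length, from the smaller button towards the larger one, z up; the box stands turned by up to 70 degrees either way from x pointing straight away from the robot.
- large_button_top (a point): centre of the top face of the larger button (36 mm across, 36 mm from the middle of the call box along its +x, in a 52 mm aluminium collar), 67 mm above the bench when released; pressed straight down, z up. The collar's top is 57 mm above the bench.
- large_button (a joint): travel of the larger button: 0 released, 0.006 m fully down; springs back by itself, about 1.5 N to start and 5 N fully down.
- small_button_top (a point): centre of the top face of the smaller button (18 mm across, 40 mm from the middle of the call box along its -x, 76 mm from the larger one), 66 mm above the bench; to be left alone.
- small_button (a joint): travel of the smaller button: 0 released, 0.005 m fully down (4 N).
- tweezers_1: steel tweezers lying on the bench, 126 x 16 mm, 8 mm high, loose bystander; origin: centre of the underside.
- pen: marker pen lying on the bench, 125 x 12 mm, loose bystander; origin: centre of the underside.
- driver: screwdriver lying on the bench, 135 x 20 mm, loose bystander; origin: centre of the underside.
Things that resemble listed ones, but are neither listed nor needed, are in the scene too. Leave any turquoise look-alike of the call_box alone.

How it is judged (in metres and radians):
On the way, in this order (a step that is already met when the one before it is completed fails the run):
1. the fingertips point at the window of the reversed housing, close above it and without contact, for two seconds (horizontal distance between the grasp point and housing_turned_window below 0.035 m and z of the grasp point in the frame of housing_turned_window between 0.02 and 0.095 m and contact force between each of the arm, the fingers and housing_turned below 0.3 N), for 2 s.
2. the larger button is pressed fully down (value of joint large_button above 0.0048 m), for 0.05 s.
At the end, for the whole second after the job is handed in: The reversed housing was pointed at (grasp point within 35 mm sideways of its window centre, 20 to 95 mm above the lid) for 2 s, then the larger button pressed 4.8 mm or more; both buttons are up again (within 1 mm), housings within 8 mm and bystanders within 15 mm of their starts (value of joint each of large_button, small_button below 0.001 m and distance of each of housing_a, housing_b, housing_c, housing_turned from where it was at the start of the episode below 0.008 m and distance of each of tweezers_1, pen, driver from where it was at the start of the episode below 0.015 m); the robot touches nothing.
It fails at once if a front-row housing is touched (contact force between any of the fingers, the arm and housing_a above 0.5 N or contact force between any of the fingers, the arm and housing_b above 0.5 N or contact force between any of the fingers, the arm and housing_c above 0.5 N or contact force between any of the fingers, the arm and housing_turned above 0.5 N).
It fails at once if the gripper dips low over the window of a rightly placed housing (grasp point within 35 mm sideways and less than 80 mm above the lid), as if pointing at it ((horizontal distance between the grasp point and housing_a_window below 0.035 m and z of the grasp point in the frame of housing_a_window below 0.08 m) or (horizontal distance between the grasp point and housing_b_window below 0.035 m and z of the grasp point in the frame of housing_b_window below 0.08 m) or (horizontal distance between the grasp point and housing_c_window below 0.035 m and z of the grasp point in the frame of housing_c_window below 0.08 m)).
It fails at once if the smaller button is pressed (value of joint small_button above 0.0015 m).
It fails at once if a housing or a bystander is shifted or lifted (distance of any of housing_a, housing_b, housing_c, housing_turned from where it was at the start of the episode above 0.008 m or distance of any of tweezers_1, pen, driver from where it was at the start of the episode above 0.015 m).
It also fails if it takes over 51 s, if anything falls off the work surface, if the arm or the gripper's body presses on something with over 40 N, if the wrist force passes 120 N, or if a joint passes its speed limit or range.

## Working session

There is one attempt and no reset: what is moved stays moved. The work goes in short steps, Python scripts to look and compute and a tool call to move; the robot and the scene stay as the last step left them, time stands still between calls to the robot, and variables do not carry over. Pictures are saved under pics/ and viewed, about 8 in all and at most 12, crops included, and the job is handed in when it is done.

Besides the shell and the picture viewer there is one more tool, called by a JSON object that holds its "api" and its "payload", one argument or row to a line. servo_tool: Moves the arm, as the interface text tells. Its arguments: {"type":"object","properties":{"rows":{"type":"array"},"grip_force":{"type":"number"}},"required":["rows"]}

```bash
mkdir -p pics; cat > h.py <<'E'
import numpy as np, cv2
from workcell import get_obs, capture, camera_params, finish_job
def pix2w(name,u,v,z):
    p=camera_params(name);T=np.array(p["world_from_camera"])
    d=T[:3,:3]@np.array([(u-p["cx"])/p["fx"],-(v-p["cy"])/p["fy"],-1.]);o=T[:3,3]
    return o+d*(z-o[2])/d[2]
E
python3 - <<'E'
from h import *
for n in("scene","side"):
    i=capture(n);cv2.imwrite(f"pics/{n}0.png",i[:,:,::-1]);p=camera_params(n);print(n,{k:v for k,v in p.items()})
o=get_obs();print(o["eef_pos"],o["eef_rot"],o["clock"])
E
```

```text
scene {'fx': 407.0724611132932, 'fy': 407.0724611132932, 'cx': 322.09311690872295, 'cy': 199.52345602129887, 'world_from_camera': array([[-7.78880097e-01,  3.30871568e-01, -5.32794332e-01,
        -2.83432282e+02],
       [-6.27004335e-01, -4.30488108e-01,  6.49265395e-01,
         9.51991464e+02],
       [-1.45381647e-02,  8.39764249e-01,  5.42756527e-01,
         9.45294105e+02],
       [ 0.00000000e+00,  0.00000000e+00,  0.00000000e+00,
         1.00000000e+00]])}
side {'fx': 476.42770586284246, 'fy': 476.42770586284246, 'cx': 320.9263106620186, 'cy': 190.0754214587442, 'world_from_camera': array([[ 9.83133394e-01,  1.05615208e-01, -1.49312281e-01,
         3.15520074e+02],
       [-1.82193106e-01,  4.94377016e-01, -8.49939432e-01,
        -1.40276582e+03],
       [-1.59499699e-02,  8.62807507e-01,  5.05280916e-01,
         8.38496443e+02],
       [ 0.00000000e+00,  0.00000000e+00,  0.00000000e+00,
         1.00000000e+00]])}
[6.74330554e+02 2.16851519e-02 2.30088247e+02] [ 9.99999492e-01  1.31220148e-05 -1.00697385e-03 -4.08624844e-05] 0.1
```

View pics/scene0.png

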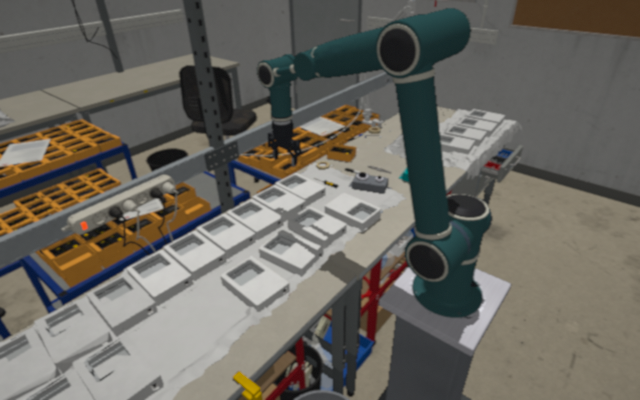

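View pics/side0.png

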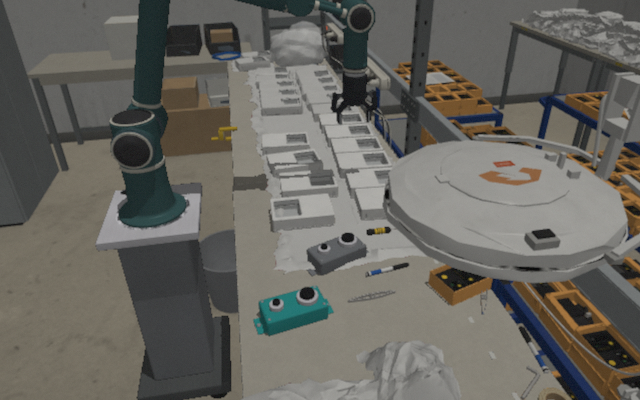

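The side view shows the front row at about (302,211), (309,183), (292,160) and (287,142). The grey box is at (337,252), and the turquoise look-alike to leave alone is at (293,309). I'm enlarging both areas.

```bash
python3 - <<'E'
import cv2
a=cv2.imread("pics/side0.png")[120:280,230:430];b=cv2.imread("pics/scene0.png")[160:310,215:415]
cv2.imwrite("pics/c1.png",cv2.resize(a,None,fx=4,fy=3.75,interpolation=cv2.INTER_CUBIC))
cv2.imwrite("pics/c2.png",cv2.resize(b,None,fx=4,fy=4,interpolation=cv2.INTER_CUBIC))
E
```

```text
(no output)
```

View pics/c1.png

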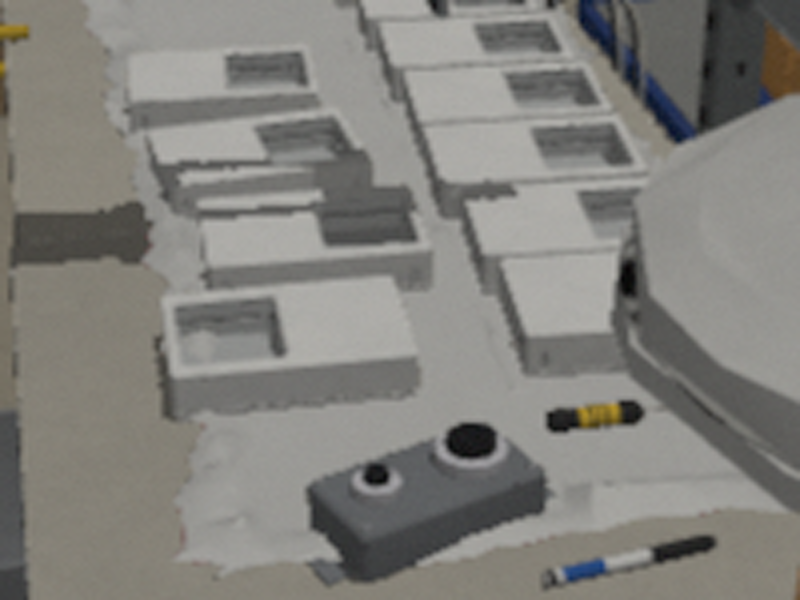

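View pics/c2.png

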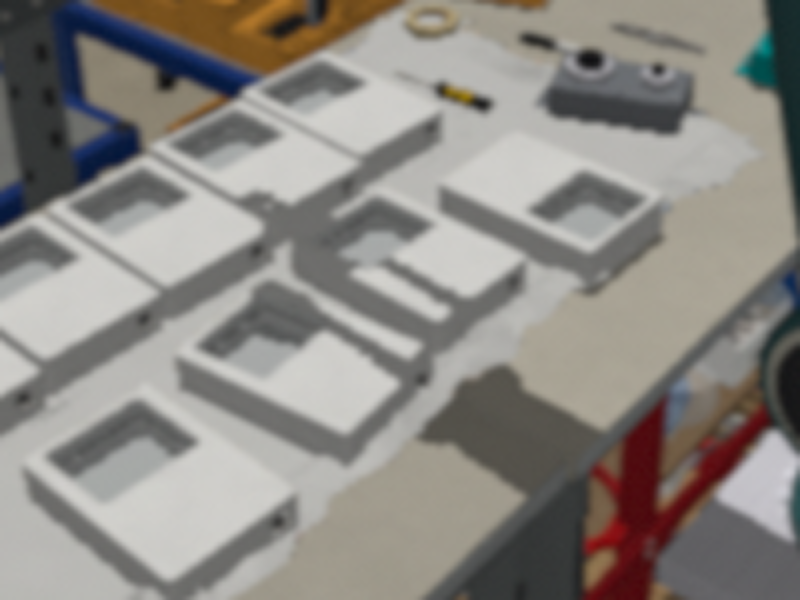

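The turned housing is the rightmost in the front row, nearest the grey box. Its window is at its robot end in both views (side ~(287,208), scene ~(362,211)), while the other three have theirs at the far end. The only fitting call box is the grey one at side (337,252): large button ~(348,237), small ~(324,246).

```bash
python3 - <<'E'
from h import *
f=lambda u,v:(230+u/4,120+v/3.75)
g=lambda u,v:(215+u/4,160+v/4)
for n,a,b,z in[("win",(229,332),(587,205),45),("large",(471,440),(590,60),67),("small",(377,474),(657,70),66),("c_win",(368,228),(375,235),45),("b",(302,137),(260,335),45),("a",(266,70),(125,445),45)]:
    print(n,pix2w("side",*f(*a),z).round(),pix2w("scene",*g(*b),z).round())
for q in [(162,300),(395,280),(417,357),(168,377)]:print("corner",pix2w("side",*f(*q),45).round())
for q in [(515,133),(665,195),(590,257),(440,188)]:print("cornerS",pix2w("scene",*g(*q),45).round())
E
```

```text
win [ 427. -157.   45.] [ 425. -154.   45.]
large [ 569. -372.   67.] [ 562. -360.   67.]
small [ 498. -398.   66.] [ 494. -387.   66.]
c_win [565.  -7.  45.] [556.  11.  45.]
b [539. 189.  45.] [538. 187.  45.]
a [528. 358.  45.] [527. 355.  45.]
corner [381. -96.  45.]
corner [ 569. -102.   45.]
corner [ 562. -224.   45.]
corner [ 375. -214.   45.]
cornerS [ 559. -218.   45.]
cornerS [ 375. -214.   45.]
cornerS [375. -85.  45.]
cornerS [557. -89.  45.]
```

Both views agree on the window centre at about (426,-156). I'll move there at height with the fingers shutting, then lower.

{"api": "servo_tool", "payload": {
  "rows": [
    [-0.1,0.062,0,0,0,0,0],
    [-0.2,0.125,0,0,0,0,0],
    [-0.3,0.187,0,0,0,0,0],
    [-0.4,0.25,0,0,0,0,0],
    [-0.498,0.312,0,0,0,0,0],
    [-0.498,0.312,0,0,0,0,0],
    [-0.498,0.312,0,0,0,0,0],
    [-0.498,0.312,0,0,0,0,0]
  ]
}}

```text
clock: 1.1
eef_pos: [426.3, -155.5, 230.6]
eef_rot: [1.0, 0.001, -0.001, -0.0]
ft_force: [-0.5, -0.1, 0.6]
opening: -0.1
```

```bash
python3 - <<'E'
from h import *
i=capture("wrist");cv2.imwrite("pics/w1.png",i[:,:,::-1]);p=camera_params("wrist");print(p)
o=get_obs();print(o["eef_pos"])
T=np.array(p["tool_from_camera"]);R=np.diag([1,-1,-1.])
for P in [(426,-156,45),(566,-366,67)]:
    c=np.linalg.inv(T)@np.append(R@(np.array(P)-o["eef_pos"]),1);print(p["cx"]+p["fx"]*c[0]/-c[2],p["cy"]-p["fy"]*c[1]/-c[2])
E
```

```text
{'fx': 313.98163400582524, 'fy': 313.98163400582524, 'cx': 325.30018261286216, 'cy': 198.6661011340819, 'tool_from_camera': array([[ 9.99999235e-01, -8.13970206e-04,  9.30867434e-04,
         5.17681268e-01],
       [-5.20545444e-04, -9.59944080e-01, -2.80191170e-01,
        -7.18553875e+01],
       [ 1.12164795e-03,  2.80190471e-01, -9.59943770e-01,
        -1.41511679e+02],
       [ 0.00000000e+00,  0.00000000e+00,  0.00000000e+00,
         1.00000000e+00]])}
[ 426.2672216  -155.42388489  230.50680226]
324.8719702573979 177.90598348633662
443.02886813177344 355.5434099521982
```

View pics/w1.png

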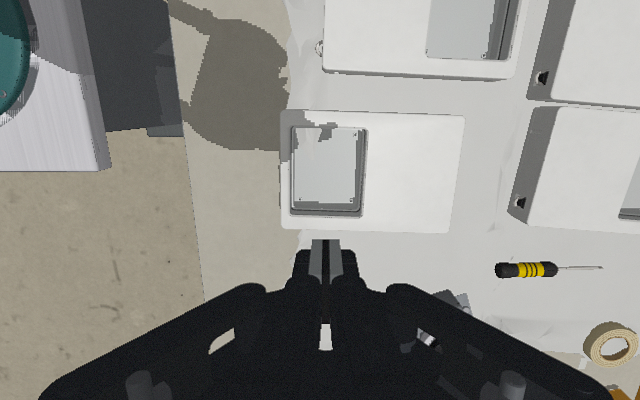

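The wrist view shows the window spanning (291–366, 124–215), centre (328,169), only a few mm from where I predicted. I'm lowering with a small correction.

{"api": "servo_tool", "payload": {
  "rows": [
    [0.004,-0.01,0.09,0,0,0,0],
    [0.004,-0.01,0.18,0,0,0,0],
    [0.004,-0.01,0.25,0,0,0,0],
    [0.004,-0.01,0.28,0,0,0,0],
    [0.004,-0.01,0.28,0,0,0,0],
    [0.004,-0.01,0.28,0,0,0,0],
    [0.004,-0.01,0.28,0,0,0,0],
    [0.004,-0.01,0.28,0,0,0,0]
  ]
}}

```text
clock: 2.15
eef_pos: [428.8, -150.7, 91.7]
eef_rot: [1.0, 0.001, 0.0, 0.0]
ft_force: [-0.3, 0.2, -0.2]
opening: 0.3
```

{"api": "servo_tool", "payload": {
  "rows": [
    [0,0,0,0,0,0,0],
    [0,0,0,0,0,0,0],
    [0,0,0,0,0,0,0],
    [0,0,0,0,0,0,0],
    [0,0,0,0,0,0,0],
    [0,0,0,0,0,0,0],
    [0,0,0,0,0,0,0],
    [0,0,0,0,0,0,0]
  ]
}}

```text
clock: 3.15
eef_pos: [428.8, -150.8, 91.6]
eef_rot: [1.0, 0.001, -0.0, 0.0]
ft_force: [-0.3, 0.1, 0.5]
opening: 0.3
```

{"api": "servo_tool", "payload": {
  "rows": [
    [0,0,0,0,0,0,0],
    [0,0,0,0,0,0,0],
    [0,0,0,0,0,0,0],
    [0,0,0,0,0,0,0],
    [0,0,0,0,0,0,0],
    [0,0,0,0,0,0,0],
    [0,0,0,0,0,0,0],
    [0,0,0,0,0,0,0]
  ]
}}

```text
clock: 4.15
eef_pos: [428.8, -150.7, 91.6]
eef_rot: [1.0, 0.001, -0.0, 0.0]
ft_force: [-0.5, 1.2, 0.1]
opening: 0.2
```

{"api": "servo_tool", "payload": {
  "rows": [
    [0,0,0,0,0,0,0],
    [0,0,0,0,0,0,0],
    [0,0,0,0,0,0,0],
    [0,0,0,0,0,0,0],
    [0,0,0,0,0,0,0],
    [0,0,0,0,0,0,0],
    [0,0,0,0,0,0,0],
    [0,0,0,0,0,0,0]
  ]
}}

```text
clock: 5.15
eef_pos: [428.8, -150.7, 91.6]
eef_rot: [1.0, 0.001, -0.0, 0.0]
ft_force: [0.0, -0.6, 0.0]
opening: -0.2
```

The pointing was held for over 3 s. Next I rise and go to a viewing pose over the call box.

{"api": "servo_tool", "payload": {
  "rows": [
    [0,0,-0.12,0,0,0,0],
    [0,0,-0.24,0,0,0,0],
    [0.04,0.08,-0.28,0,0,0,0],
    [0.1,0.18,-0.28,0,0,0,0],
    [0.15,0.28,-0.28,0,0,0,0],
    [0.21,0.38,-0.28,0,0,0,0],
    [0.274,0.48,-0.28,0,0,0,0],
    [0.274,0.498,-0.28,0,0,0,0]
  ]
}}

```text
clock: 6.15
eef_pos: [567.2, -402.4, 229.7]
eef_rot: [1.0, -0.0, -0.001, 0.0]
ft_force: [-1.9, 0.7, -0.2]
opening: 0.1
```

{"api": "servo_tool", "payload": {
  "rows": [
    [0,0,0,0,0,0,0],
    [0,0,0,0,0,0,0]
  ]
}}

```text
clock: 6.4
eef_pos: [566.6, -401.3, 229.5]
eef_rot: [1.0, -0.0, -0.001, -0.0]
ft_force: [0.8, 0.1, -0.4]
opening: -0.2
```

```bash
python3 - <<'E'
from h import *
o=get_obs();i=capture("wrist");cv2.imwrite("pics/w2.png",i[:,:,::-1]);print(o["eef_pos"],o["eef_rot"])
E
```

```text
[ 566.57755153 -401.30126951  229.50157716] [ 9.99999465e-01 -2.78118319e-05 -9.51146089e-04 -4.05349889e-04]
```

View pics/w2.png

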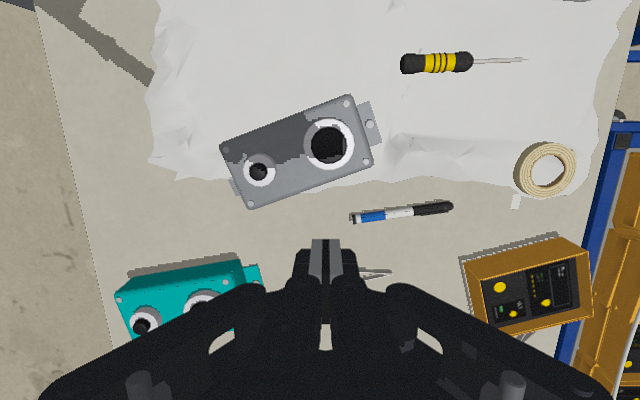

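The grey box's large button is at about (328,142) and the small one at (259,171).

```bash
python3 - <<'E'
from h import *
from scipy.spatial.transform import Rotation as Ro
i=cv2.imread("pics/w2.png");p=camera_params("wrist");o=get_obs()
m=(i.max(2)<45).astype(np.uint8)
n,l,s,c=cv2.connectedComponentsWithStats(m[90:200,230:370])
for k in range(1,n):
  if s[k,4]>100: print(s[k],c[k]+[230,90])
R=Ro.from_quat(o["eef_rot"]).as_matrix();T=np.array(p["tool_from_camera"])
W=np.eye(4);W[:3,:3]=R;W[:3,3]=o["eef_pos"];W=W@T
for u,v,z in[(328,141,67),(259,170,66)]:
  d=W[:3,:3]@[(u-p["cx"])/p["fx"],-(v-p["cy"])/p["fy"],-1];print((W[:3,3]+d*(z-W[2,3])/d[2]).round(1))
E
```

```text
[ 81  37  33  35 836] [326.91746411 143.12440191]
[ 20  73  17  17 128] [257.3203125 169.9453125]
[ 569.2 -360.5   67. ]
[ 501.2 -388.9   66. ]
```

{"api": "servo_tool", "payload": {
  "rows": [
    [0.003,-0.077,0,0,0,0,0],
    [0.003,-0.077,0.1,0,0,0,0],
    [0.003,-0.077,0.2,0,0,0,0],
    [0.003,-0.077,0.27,0,0,0,0],
    [0.003,-0.077,0.3,0,0,0,0],
    [0.003,-0.077,0.3,0,0,0,0],
    [0.003,-0.077,0.3,0,0,0,0]
  ]
}}

```text
clock: 7.32
eef_pos: [569.4, -363.3, 82.4]
eef_rot: [1.0, 0.0, 0.001, 0.001]
ft_force: [0.5, 0.4, 0.3]
opening: -0.3
```

```bash
python3 - <<'E'
from h import *
o=get_obs();print(o["eef_pos"])
i=capture("wrist")[100:400,160:480,::-1];j=capture("side")[190:290,280:400,::-1]
cv2.imwrite("pics/p.png",np.hstack([cv2.resize(i,(430,400)),cv2.resize(j,(370,400),interpolation=cv2.INTER_CUBIC)]))
E
```

```text
[ 569.36347668 -363.30903327   82.41307449]
```

View pics/p.png

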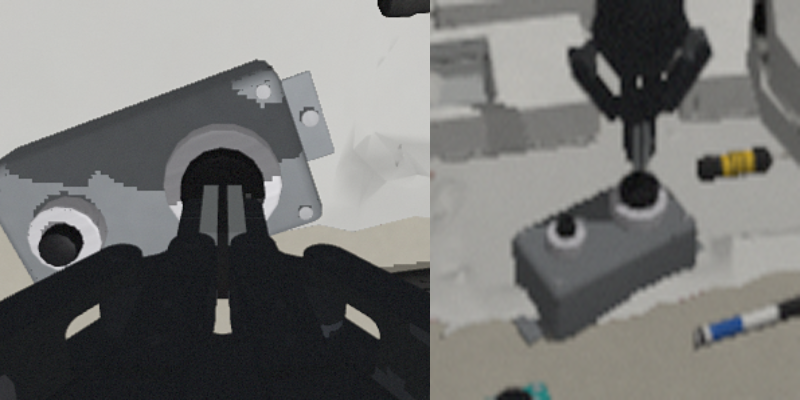

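The fingertips are centred over the large button and clear of the small one, so I press.

{"api": "servo_tool", "payload": {
  "rows": [
    [0,0,0.02,0,0,0,0],
    [0,0,0.032,0,0,0,0],
    [0,0,0.038,0,0,0,0],
    [0,0,0.043,0,0,0,0],
    [0,0,0.045,0,0,0,0],
    [0,0,0.045,0,0,0,0]
  ]
}}

```text
clock: 8.18
eef_pos: [569.5, -363.7, 61.0]
eef_rot: [1.0, 0.0, 0.001, 0.001]
ft_force: [-2.6, 0.6, 8.1]
opening: -0.1
```

{"api": "servo_tool", "payload": {
  "rows": [
    [0,0,0.002,0,0,0,0],
    [0,0,0.004,0,0,0,0],
    [0,0,0.004,0,0,0,0],
    [0,0,0.004,0,0,0,0]
  ]
}}

```text
clock: 8.68
eef_pos: [569.6, -363.7, 60.9]
eef_rot: [1.0, 0.0, 0.001, 0.001]
ft_force: [-3.7, 2.3, 10.7]
opening: -0.2
```

{"api": "servo_tool", "payload": {
  "rows": [
    [0,0,-0.02,0,0,0,0],
    [0,0,-0.06,0,0,0,0],
    [0,0,-0.16,0,0,0,0],
    [0,0,-0.25,0,0,0,0],
    [0,0,-0.3,0,0,0,0],
    [0,0.077,-0.33,0,0,0,0],
    [0,0.077,-0.33,0,0,0,0],
    [0,0.077,-0.33,0,0,0,0]
  ]
}}

```text
clock: 9.68
eef_pos: [568.9, -401.5, 225.9]
eef_rot: [1.0, -0.0, 0.001, 0.001]
ft_force: [-0.0, -0.5, -0.4]
opening: -0.1
```

```bash
python3 - <<'E'
from h import *
o=get_obs();print(o["eef_pos"],o["ft_force"])
i=capture("wrist")
cv2.imwrite("pics/w3.png",i[:,:,::-1])
E
```

```text
[ 568.93130913 -401.52172641  225.94658863] [-0.02041863 -0.50727669 -0.42536524]
```

View pics/w3.png

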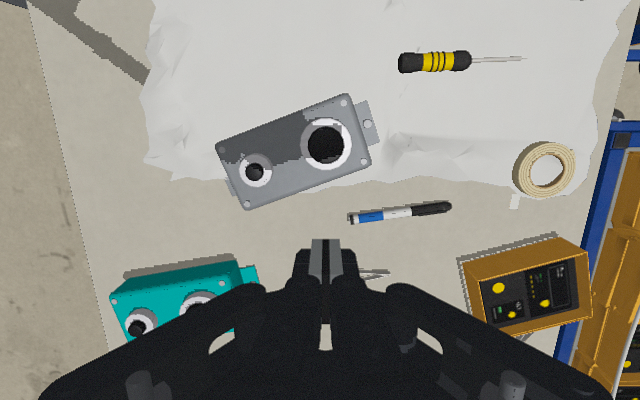

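The large button hit its stop: the tip stayed at z≈61 while the force rose from 8 to 11 N. It is up again at (326,142), and the driver, pen and box are where they were.

```bash
python3 -c "
from h import *
print(finish_job())"
```

```text
the job is handed in; nothing more can be done
None
```

The job is handed in, and both steps appear to have been met, though `finish_job` gives no verdict.

- **Pointing:** The turned housing was the rightmost in the front row, next to the grey box. I held the shut fingertips over its window for just over 3 s. They were about 47 mm above the lid, with the grasp point about 66 mm above it, and the force readings showed no contact.
- **Button:** I pressed the larger button of the grey call box to its stop. The tip stayed at z≈61 mm while the force rose from 8 to 11 N. I then lifted clear to z≈226 mm, where the wrist force was about zero.
- **Last checks:** In the final wrist picture the larger button is up, and the small button, driver and pen look unchanged. The tweezers were mostly hidden by the gripper, and I took no final picture of the housings. The arm passed well above all of these.
- **Disagreements:** The side camera placed the larger button about 11 mm further right (−y) than the scene and wrist cameras, so I went with the wrist. The wrist view of the window was up to about 10 mm off the fixed cameras' estimate, so I aimed between them, well inside the 35 mm limit.

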